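# Load the cell-pack rinsing box

## Robot

A 6-joint arm with a two-finger parallel gripper is mounted at the origin on the work surface. World frame = base frame: x ahead of the robot, y to its left, z up, the work surface at z = 0. Lengths are in m, angles in rad, forces in N, time in s.
With the tool pointing down it reaches from about 0.375 to 0.9 m from the base axis. Payload 3.1 kg.
Tool frame: the origin (TCP) lies midway between the tips of the shut fingers; the grasp point (between the pads) lies 19 mm behind it; z points along the fingers, y is the line along which they close (so a half turn about z gives the same grasp; the last joint's range is limited). The gripper opens to 87 mm and grips with 3 to 60 N. Pads are 19 mm wide; open, the fingers measure 117 mm over their backs; the gripper's body (75 mm by 190 mm) begins 51 mm behind the grasp point.
Start: joints at [1.042, 0.527, 1.433, -0, 1.181, -0.178], TCP at [0.214, 0.587, 0.223] pointing down, gripper open.
Joint ranges: [-3.08, 3.08], [-0.75, 2.2], [0.22, 2.44], [-1.43, 4.57], [0, 2.65], [-2.85, 2.85]. Speed limits (rad/s): [2.79, 2.79, 3.14, 3.14, 3.14, 3.14].

## Interface

Orientations are given as a unit quaternion [x, y, z, w].
In Python, from rig import robot gives the robot as it stands.
- The arm moves only by the shell command python3 -m jog 'ROWS' [FORCE]. ROWS is a JSON object of lists of equal length, an entry for each row: "dp": the shift along the tool's x, y, z in mm, a list of three; "delta_rot": the turn, a rotation vector about the tool's x, y, z in rad, a list of three; "gripper": the opening, from -1 (shut) to 1 (fully open). A call has 1 to 12 rows; each row is the pose to reach, as a shift and turn from the pose commanded when the call began, along the tool's axes at that moment; what a row does not reach only later rows make up. A row lasts 1/10 s, in which the tool goes at most 50 mm and 8.59 degrees, less where a joint would pass 70% of its speed; a pose out of reach is approached as far as the arm can. A call with a gripper value outside its range is refused whole. The fingers move at their own pace and stop on an object; FORCE is the grip in N (left out, the last holds). Time passes only in rows, so rows that repeat a pose let the fingers close. It gives the time, the measured TCP pose, the force, the opening and the grip force at its end, in the units of the state.
- robot.get_obs(): the state, without advancing time (a new reading comes with each control period).
- robot.camera(name): name is "scene" or "top" or "wrist"; returns the picture (400x640x3 uint8, red, green, blue); there is no depth.
- robot.camera_model(name): a dict with "fx", "fy", "cx", "cy" (pixels), "xyz" and "orientation" of the camera in the world; the wrist camera has in their place "T_tool_cam" (4x4, takes a point from camera to tool coordinates, whose origin is the TCP and whose axes are the flange's). Camera axes: x right, y down, z forward; pixel columns grow to the right and rows downward; lengths in m; the calibration is good to about 2 mm. A picture is of the moment at which its call begins: read the wrist's pose just before it. camera_model takes no time and is no camera call.
- robot.hand_in(): hands the job in; it is judged then, once.
Trained networks look in the newest picture that a camera, given by its name, has taken for a name from the list of things; names that differ only in an ending like _2 or _b are one class to them, and where a whole thing is asked for, a point or a joint stands for the part that bears it (a point fixed in the world has none). Each returns a list of dicts, best first, with "score" (0 to 1); they miss things now and then, are a little off and sometimes report something else, mostly with a low value. They report only what shows in the picture. A call takes as long as a camera call. They do not tell look-alikes from the thing itself.
- robot.search_frame(name, camera): "rect" ([left, top, right, bottom] in pixels, round what is visible of it).
The state is a dict: "time": time; "q": joint angles; "joint_velocities": joint speeds; "joint_torque": joint torques, N m; "position": TCP position; "tool_rot": TCP orientation; "ft_force": force on the tool from outside, world axes, zero at the start; "moment": the same for the moment, N m; "grip_width": finger opening in m; "grip_force": force on a finger pad.
Only numpy, scipy, OpenCV 4.12 (cv2) and the standard library are available. Lean on these libraries where they do the work, as an engineer would, in place of code of your own. Each camera call takes 0.05 s, during which the arm holds its last target. There are 200 camera calls.

## Task

Load the rinsing box: raise its clear cover all the way back onto its stop, set every empty black cell pack upright in a lane of its own (any lane) and push it up against the blue fence at the rear, then lower the cover gently until it is fully shut, and last of all turn the red valve lever to the yellow half-open mark (45 degrees). Keep the valve shut whenever the cover is off, never let the cover slam at either stop, and leave the bottle, the clay pot and the jar where they stand.

Things in the scene. Friction and masses are not known exactly. Their poses are not given: they have to be found in the camera images.
- rinser: White open-topped rinsing box, fixed, outer 177 (x) x 292 (y) x 75 mm high, walls 6 mm. Origin under its centre at bench height, x to the rear (away from the robot), y left. Floor top at z = 10 mm, front wall's inner face at x = -82.5, blue rear fence's face at x = +74.5, fence top z = 40. Fixed copper feed pipe 45 mm up leaves the left wall at x = -45 and ends at y = 322 mm; the valve is on it.
- lane0 (a point): Centre of lane 0 (box y = -85 mm) on the floor at the fence's front face; axes as the box's. The lane runs along x from the front wall to the fence, 56 mm wide between green guides 10 mm high (tops at z = 20 mm).
- lane1 (a point): Centre of lane 1 (box y = 0 mm) on the floor at the fence's front face; axes as the box's. The lane runs along x from the front wall to the fence, 56 mm wide between green guides 10 mm high (tops at z = 20 mm).
- lane2 (a point): Centre of lane 2 (box y = 85 mm) on the floor at the fence's front face; axes as the box's. The lane runs along x from the front wall to the fence, 56 mm wide between green guides 10 mm high (tops at z = 20 mm).
- cover (a joint): Angle of the clear cover, rad: 0 fully shut on the rim, 1.7 fully open on the rear stop brackets; starts at 0 to 0.3. The hinge is stiff and holds the cover wherever it is left; about 4 N at the bar moves it. The cover is 180 mm from hinge to front edge, 292 mm wide, 6 mm thick (9 at its frame), 0.35 kg.
- cover_hinge (a point): Middle of the cover's hinge line, at the rear rim of the box (x = 88.5, y = 0, z = 75.5 mm from the box's origin); the hinge line runs along the box's y.
- cover_bar (a point): Centre of the orange round handle bar, 12 mm diameter, 120 mm long along the box's y, 42 mm beyond the cover's front edge (open gap; 8 mm arms 56 mm either side of centre). It is 222 mm from the hinge line and 3 mm above the cover's underside: 78.5 mm above the bench when shut. Can be pinched from above at every cover angle.
- valve (a joint): Angle of the red valve lever, rad: 0 shut (lever along the box's +x, red mark), 0.785 half open (yellow mark), 1.571 fully open (along +y, blue mark). Grows counter-clockwise seen from above. Starts at 0 to 0.15, which counts as shut. Stays where it is left; about 1.2 N at the grip point turns it.
- valve_axis (a point): Point on the lever's vertical turning axis at mid-height of the lever, 85 mm above the bench; fixed in the box at x = -45, y = 235 mm.
- valve_grip (a point): Grip point on the lever, 70 mm from its axis at mid-height. The lever is 95 mm long from the axis, 12 mm wide, 10 mm high; x axis of this point points out along the lever. Nothing is under the lever there, except the feed pipe (top 56 mm up) beyond about 70 degrees.
- pack0: Empty black plastic three-cell pack, 100 (x) x 46 (y) x 45 mm high, open top, walls 2.5 mm, about 60 g; origin at the centre of its underside, x along its length. Either end may go first. Some packs may be absent. Starts on the bench to the right of the box.
- pack1: Empty black plastic three-cell pack, 100 (x) x 46 (y) x 45 mm high, open top, walls 2.5 mm, about 60 g; origin at the centre of its underside, x along its length. Either end may go first. Some packs may be absent. Starts on the bench to the right of the box.
- pack2: Empty black plastic three-cell pack, 100 (x) x 46 (y) x 45 mm high, open top, walls 2.5 mm, about 60 g; origin at the centre of its underside, x along its length. Either end may go first. Some packs may be absent. Starts on the bench to the right of the box.
- pack3: Empty black plastic three-cell pack, 100 (x) x 46 (y) x 45 mm high, open top, walls 2.5 mm, about 60 g; origin at the centre of its underside, x along its length. Either end may go first. Some packs may be absent. Starts on the bench to the right of the box.
- feed_bottle: Bystander, loose: green-capped bottle, 64 mm across, 170 mm tall; origin under its centre.
- clay_pot: Bystander, loose: terracotta pot, 90 mm across, 80 mm tall; origin under its centre.
- label_tub: Bystander, loose: jar with a yellow lid, 70 mm across, 90 mm tall; origin under its centre.
There are look-alikes about, which are no part of the job. Leave any orange look-alike of the pack2 alone.

How it is judged:
By the outcome, as a careful person would: the job done as asked, in the order asked, and still so for the second after the job is handed in, with the robot touching nothing.
Of pack0, pack1, pack2, pack3 only 2 to 3 are there at a start; the rules pass over those that are not, and their reading is None.
At some moment in a run one of pack0, pack1, pack2, pack3 may be knocked a few centimetres aside while the robot is not near it.
It also fails if it takes over 210 s, if anything falls off the work surface, if the arm or the gripper's body presses on something with over 40 N, if the wrist force passes 120 N, or if a joint passes its speed limit or range.

## Working session

There is one attempt and no reset: what is moved stays moved. The work goes in short steps, Python scripts to look and compute and a shell command to move; the robot and the scene stay as the last step left them, time stands still between calls to the robot, and variables do not carry over. Pictures are saved under pics/ and viewed, at most 14 in all, crops included, and the job is handed in when it is done.

```bash
mkdir -p pics; ls; python3 - <<'E'
from rig import robot
import cv2,numpy as np
o=robot.get_obs(); print(o)
for c in ["scene","top"]:
    im=robot.camera(c); cv2.imwrite(f"pics/{c}0.png",im[:,:,::-1]); print(c,robot.camera_model(c))
    for n in ["rinser","cover","cover_bar","valve","valve_grip","pack0","feed_bottle","clay_pot","label_tub"]:
        print(n,[(round(d["score"],2),np.round(d["rect"]).tolist()) for d in robot.search_frame(n,c)[:6]])
print(robot.camera_model("wrist"))
E
```

```text
pics
{'time': 0.0, 'q': array([ 1.04250345e+00,  5.28458800e-01,  1.43392771e+00,  3.24529730e-05,
        1.18141074e+00, -1.78506842e-01]), 'joint_velocities': array([ 1.03735421e-03, -7.61409058e-05,  5.38043665e-04,  9.83913092e-04,
       -9.69598273e-04, -1.51613896e-03]), 'joint_torque': array([ 7.00230958e-04, -4.40058947e+01, -1.76587629e+01,  6.34296192e-02,
        5.84631076e-02, -1.51138088e-04]), 'position': array([0.21376885, 0.58650725, 0.2215681 ]), 'tool_rot': array([ 1.74008765e-01,  9.84743487e-01, -1.02898436e-03, -3.95571482e-04]), 'ft_force': array([-0.40150486, -0.54615729, -0.18936671]), 'moment': array([ 0.03436268, -0.002509  ,  0.0168293 ]), 'grip_force': 0.0, 'grip_width': 0.0873384493691876}
scene {'fx': 371.1756766973532, 'fy': 371.1756766973532, 'cx': 321.5231187302875, 'cy': 197.34254292483652, 'xyz': array([ 1.38639408, -0.42770711,  0.71719068]), 'orientation': array([ 0.75767273,  0.43892889, -0.24826854, -0.41429   ])}
rinser [(0.83, [272.0, 179.0, 401.0, 267.0])]
cover []
cover_bar [(0.68, [272.0, 182.0, 382.0, 246.0]), (0.22, [269.0, 177.0, 400.
[... 1284 characters left out ...]
.0, 472.0, 259.0])]
feed_bottle [(0.79, [428.0, 122.0, 470.0, 152.0]), (0.31, [195.0, 115.0, 377.0, 226.0])]
clay_pot [(0.76, [146.0, 126.0, 186.0, 156.0]), (0.65, [433.0, 120.0, 470.0, 152.0])]
label_tub [(0.6, [378.0, 102.0, 407.0, 133.0])]
{'fx': 276.6621638601066, 'fy': 276.6621638601066, 'cx': 319.6972042956814, 'cy': 199.93290261275294, 'T_tool_cam': array([[-1.66201484e-05, -9.67515732e-01, -2.52810816e-01,
         6.83196183e-02],
       [ 9.99999798e-01, -1.76637895e-04,  6.10257900e-04,
         9.60879049e-04],
       [-6.35090089e-04, -2.52810755e-01,  9.67515539e-01,
        -1.61333001e-01],
       [ 0.00000000e+00,  0.00000000e+00,  0.00000000e+00,
         1.00000000e+00]])}
```

```bash
python3 - <<'E'
import cv2
im=cv2.imread("pics/top0.png")[95:315,140:490]; cv2.imwrite("pics/top0c.png",cv2.resize(im,None,fx=2.28,fy=2.28,interpolation=cv2.INTER_CUBIC)) 
im=cv2.imread("pics/scene0.png")[165:315,165:475]; cv2.imwrite("pics/scene0c.png",cv2.resize(im,None,fx=2.5,fy=2.5,interpolation=cv2.INTER_CUBIC)) 
E
```

```text
(no output)
```

View pics/top0c.png

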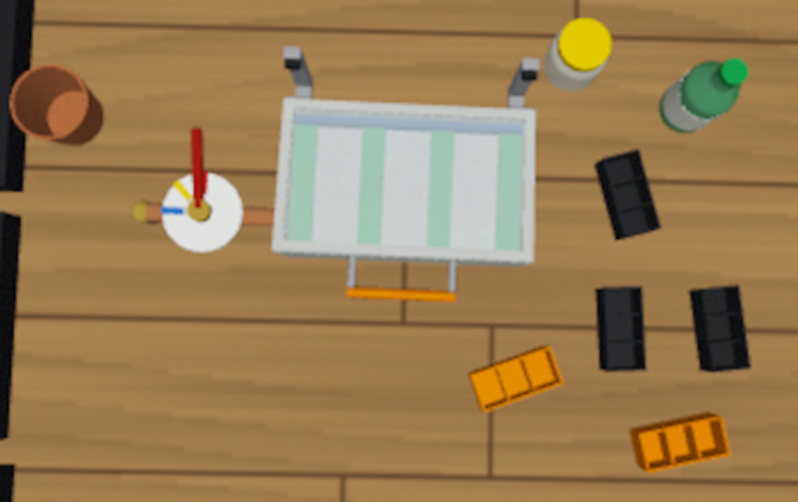

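View pics/scene0c.png

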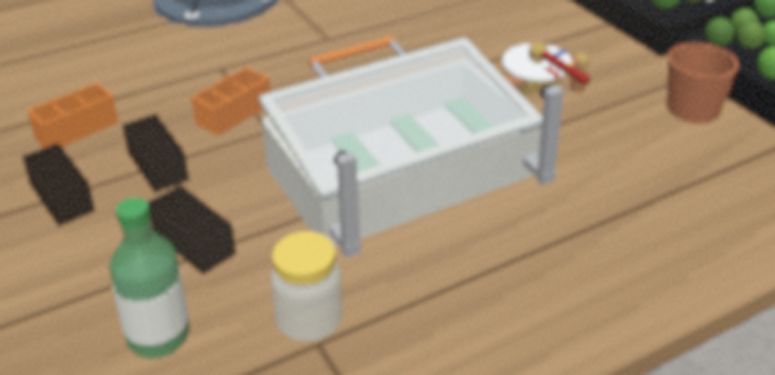

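Three black packs are on the right, two orange look-alikes are in front of them, and the red lever points to the rear (shut). The cover is nearly closed and its orange bar is at top px ~(292–340, 224). Next I'll fit the box pose.

```bash
cat > h.py <<'E'
from rig import robot
import cv2,numpy as np
from scipy.spatial.transform import Rotation as R
from scipy.optimize import least_squares
def cam(name,o=None):
    m=robot.camera_model(name); K=np.array([[m["fx"],0,m["cx"]],[0,m["fy"],m["cy"]],[0,0,1]])
    if name=="wrist":
        o=o or robot.get_obs(); T=np.eye(4); T[:3,:3]=R.from_quat(o["tool_rot"]).as_matrix(); T[:3,3]=o["position"]; T=T@m["T_tool_cam"]
    else:
        T=np.eye(4); T[:3,:3]=R.from_quat(m["orientation"]).as_matrix(); T[:3,3]=m["xyz"]
    return K,T
def proj(c,P):
    K,T=c; p=(np.atleast_2d(P)-T[:3,3])@T[:3,:3]; p=p@K.T; return p[:,:2]/p[:,2:]
def ray(c,uv,z):  # point on plane z
    K,T=c; uv=np.atleast_2d(uv); d=np.c_[uv,np.ones(len(uv))]@np.linalg.inv(K).T@T[:3,:3].T
    return T[:3,3]+d*((z-T[2,3])/d[:,2])[:,None]
def box2w(b,P):
    c,s=np.cos(b[2]),np.sin(b[2]); P=np.atleast_2d(P); return np.c_[b[0]+c*P[:,0]-s*P[:,1],b[1]+s*P[:,0]+c*P[:,1],P[:,2]]
def barpt(a,y): return [.0885-.222*np.cos(a)-.003*np.sin(a)*1,y,.0755+.222*np.sin(a)+.003*np.cos(a)]
def hsv(im,lo,hi): return cv2.inRange(cv2.cvtColor(im,cv2.COLOR_BGR2HSV),lo,hi)
def tri(c1,u1,c2,u2):
    return least_squares(lambda p:np.r_[proj(c1,p)[0]-u1,proj(c2,p)[0]-u2],[.6,0,.1]).x
def rel(o,tgt):  # world displacement -> tool mm
    return 1000*R.from_quat(o["tool_rot"]).inv().apply(np.array(tgt)-o["position"])
E
cat > f.py <<'E'
from h import *
ct,cs=cam("top"),cam("scene")
def ends(m):
    n,l,s,c=cv2.connectedComponentsWithStats(m)
    out=[]
    for i in range(1,n):
        if s[i,4]>15: 
            r=cv2.minAreaRect(np.argwhere(l==i)[:,::-1].astype(np.float32)); b=cv2.boxPoints(r)
            if np.linalg.norm(b[0]-b[1])>np.linalg.norm(b[1]-b[2]): b=np.roll(b,1,0)
            out.append((s[i,4],(b[0]+b[1])/2,(b[2]+b[3])/2))
    return out
for n in ["top","scene"]:
    im=cv2.imread(f"pics/{n}0.png")
    print(n,"or",ends(hsv(im,(8,150,100),(16,255,255)))); print("red",ends(hsv(im,(0,200,80),(4,255,200))+hsv(im,(176,200,80),(180,255,200))))
    print("grn",ends(hsv(im,(60,15,150),(90,80,255))))
E
python3 f.py
```

```text
top or [(np.int32(721), array([146.1, 131.8], dtype=float32), array([176.1, 146.8], dtype=float32)), (np.int32(46), array([207., 184.], dtype=float32), array([207., 192.], dtype=float32)), (np.int32(81), array([247. , 189.5], dtype=float32), array([259. , 189.5], dtype=float32)), (np.int32(42), array([294.01956, 220.4317 ], dtype=float32), array([335.00534, 221.845  ], dtype=float32)), (np.int32(22), array([324., 225.], dtype=float32), array([340., 225.], dtype=float32)), (np.int32(31), array([291.99243, 225.17358], dtype=float32), array([321.97925, 226.47736], dtype=float32)), (np.int32(75), array([345.32782, 268.99408], dtype=float32), array([375.36346, 240.96082], dtype=float32)), (np.int32(45), array([380.41174, 266.35297], dtype=float32), array([384.47058, 250.11768], dtype=float32)), (np.int32(30), array([367.88235, 269.9706 ], dtype=float32), array([371.88235, 253.97061], dtype=float32)), (np.int32(525), array([417.05362, 292.91708], dtype=float32), array([458.5073 , 284.03415], dtype=float32))]
red [(np.int32(128), array([225.97453, 151.91415], dtype=float32), array([227.4103
[... 553 characters left out ...]
03772, 181.13206], dtype=float32)), (np.int32(466), array([243.32903, 212.8497 ], dtype=float32), array([271.3083 , 196.52847], dtype=float32)), (np.int32(557), array([178.41379, 217.53447], dtype=float32), array([209.79309, 204.98274], dtype=float32))]
red []
grn [(np.int32(148), array([345.00003, 203.00003], dtype=float32), array([359.00003, 217.00003], dtype=float32)), (np.int32(154), array([323.00003, 211.00003], dtype=float32), array([336.50003, 224.50003], dtype=float32)), (np.int32(146), array([300.21548, 217.90613], dtype=float32), array([313.34256, 232.49176], dtype=float32)), (np.int32(85), array([214.76   , 275.68002], dtype=float32), array([224.52   , 268.36002], dtype=float32))]
```

```bash
cat > fit.py <<'E'
from h import *
ct,cs=cam("top"),cam("scene")
def model(p):
    b=p[:3];a=p[3];v=p[4]
    bar=box2w(b,[barpt(a,.06),barpt(a,-.06)])
    tip=box2w(b,[[-.045+.095*np.cos(v),.235+.095*np.sin(v),.088],[-.045,.235,.09]])
    return bar,tip
gl=[((301.3,202),(303.6,150.8),.0425),((331.85,203.1),(333.7,151.85),-.0425)]
def res(p):
    bar,tip=model(p); r=[proj(ct,bar)-[(291.5,223.4),(340.5,225.4)], 0.7*(proj(cs,bar)-[(319.2,180.8),(290.5,188.8)]), proj(ct,tip)-[(226.5,151.5),(227.3,187.1)]]
    r=[x.ravel() for x in r]
    inv=[]
    for u,w,y in gl:
        P=ray(ct,[u,w],.02); c,s=np.cos(p[2]),np.sin(p[2]); d=P[:,:2]-p[:2]; inv+=list((-s*d[:,0]+c*d[:,1]-y)*380)
    return np.concatenate(r+[inv])
f=least_squares(res,[.5,.1,0,.1,.05]); p=f.x; print(np.round(p,4)); print(np.round(f.fun,1))
np.save("box.npy",p); b=p[:3]
im=cv2.imread("pics/top0.png"); si=cv2.imread("pics/scene0.png")
w,l=.0885,.146
for z,col in [(0,(255,0,0)),(.075,(0,0,255))]:
    Q=box2w(b,[[-w,-l,z],[w,-l,z],[w,l,z],[-w,l,z]])
    for i,c in ((im,ct),(si,cs)): cv2.polylines(i,[np.round(proj(c,Q)*8).astype(int)],True,col,1,cv2.LINE_AA,3)
A=cv2.resize(im[95:315,140:490],None,fx=2.2,fy=2.2,interpolation=2); B=cv2.resize(si[165:315,165:475],None,fx=1.7,fy=1.7,interpolation=2)
cv2.imwrite("pics/ov.png",np.vstack([cv2.copyMakeBorder(A[:340],0,0,0,0,0),cv2.copyMakeBorder(B,0,0,0,A.shape[1]-B.shape[1],0)]))
# packs
t=cv2.imread("pics/top0.png"); m=cv2.inRange(t,(0,0,0),(60,60,60)); m[:, :380]=0;m[:, 490:]=0;m[:150]=0;m[310:]=0
for c in cv2.findContours(m,0,2)[0]:
    if cv2.contourArea(c)>150:
        q=cv2.boxPoints(cv2.minAreaRect(c)); print(np.round(ray(ct,q,.045)[:,:2],3).tolist())
E
python3 fit.py
```

```text
[ 0.5754  0.0321 -0.0169  0.123   0.0661]
[ 0.8  0.  -0.9 -0.2  1.5 -0.5 -1.5  0.4 -0.  -0.1 -0.7  0.2  0.2  0.1
  0.2  0.2]
[[0.457, -0.309], [0.465, -0.367], [0.369, -0.378], [0.361, -0.32]]
[[0.457, -0.196], [0.461, -0.249], [0.365, -0.254], [0.361, -0.201]]
[[0.61, -0.194], [0.626, -0.246], [0.533, -0.272], [0.517, -0.22]]
```

View pics/ov.png

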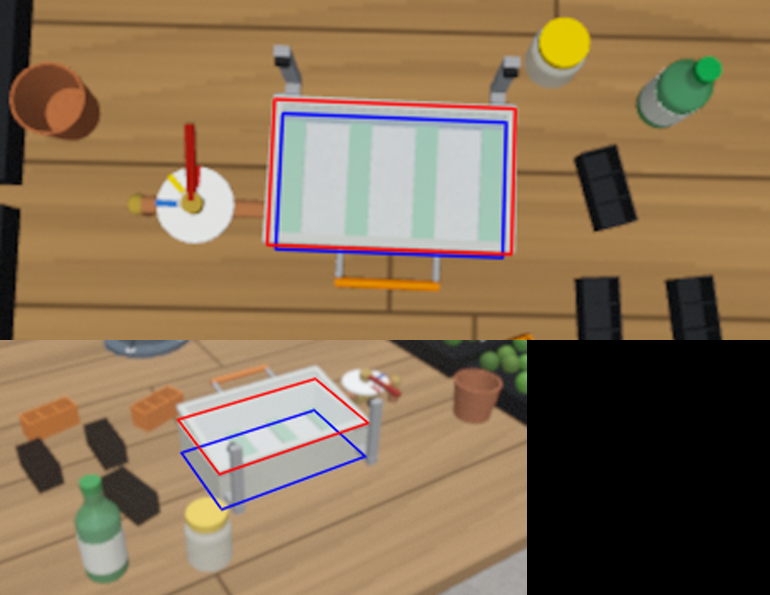

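Overlay matches: box at (0.575, 0.032), yaw −0.017, cover ≈0.12, valve ≈0.07; packs are at the right. I'll move above the bar.

```bash
cat >> h.py <<'E'
def go(pos,yaw=None,o=None,down=True):  # yaw: world angle of tool y
    o=o or robot.get_obs(); Rc=R.from_quat(o["tool_rot"]); M=Rc.as_matrix()
    if yaw is None: yaw=np.arctan2(M[1,1],M[0,1])
    y=np.array([np.cos(yaw),np.sin(yaw),0]); z=np.array([0,0,-1.]); x=np.cross(y,z)
    Rt=R.from_matrix(np.c_[x,y,z]); print("t",round(o["time"],2),"dp",np.round(rel(o,pos),1).tolist(),"rot",np.round((Rc.inv()*Rt).as_rotvec(),3).tolist())
E
python3 -c "
from h import *
p=np.load('box.npy'); b=box2w(p[:3],barpt(p[3],0))[0]; print(b); go([b[0],b[1],.26],p[2])"
```

```text
[0.44326014 0.03436966 0.10570922]
t 1.0 dp [-404.7, -440.8, -37.4] rot [0.0, 0.0, 1.238]
```

```bash
python3 -m jog '{"dp":[[-405,-441,-37],[-405,-441,-37],[-405,-441,-37],[-405,-441,-37],[-405,-441,-37],[-405,-441,-37],[-405,-441,-37],[-405,-441,-37],[-405,-441,-37],[-405,-441,-37],[-405,-441,-37],[-405,-441,-37]],"delta_rot":[[0,0,1.238],[0,0,1.238],[0,0,1.238],[0,0,1.238],[0,0,1.238],[0,0,1.238],[0,0,1.238],[0,0,1.238],[0,0,1.238],[0,0,1.238],[0,0,1.238],[0,0,1.238]],"gripper":[-0.2,-0.2,-0.2,-0.2,-0.2,-0.2,-0.2,-0.2,-0.2,-0.2,-0.2,-0.2]}'
python3 -m jog '{"dp":[[0,0,0],[0,0,0],[0,0,0],[0,0,0],[0,0,0]],"delta_rot":[[0,0,0],[0,0,0],[0,0,0],[0,0,0],[0,0,0]],"gripper":[-0.2,-0.2,-0.2,-0.2,-0.2]}'
python3 - <<'E'
from h import *
o=robot.get_obs(); im=robot.camera("wrist")[:,:,::-1].copy(); c=cam("wrist",o)
p=np.load('box.npy')
Q=box2w(p[:3],[barpt(p[3],.06),barpt(p[3],-.06)]); u=proj(c,Q); print(o["position"],u)
cv2.imwrite("pics/w1.png",im)
m=hsv(im,(8,150,80),(18,255,255)); n,l,s,_=cv2.connectedComponentsWithStats(m)
for i in range(1,n):
    if s[i,4]>200:
        pts=np.argwhere(l==i)[:,::-1].astype(np.float32); print(s[i],cv2.boxPoints(cv2.minAreaRect(pts)).tolist())
cv2.polylines(im,[np.round(u).astype(int)],False,(255,0,0),2); cv2.imwrite("pics/w1o.png",im)
E
```

```text
time: 2.2
position: [0.4441, 0.032, 0.2601]
tool_rot: [0.713, 0.701, 0.0, 0.0]
ft_force: [1.3, 1.2, 0.1]
grip_width: 0.0346
grip_force: 0.0
time: 2.7
position: [0.4429, 0.0354, 0.2595]
tool_rot: [0.712, 0.702, -0.0, -0.0]
ft_force: [0.6, 0.4, -0.3]
grip_width: 0.0349
grip_force: 0.0
[0.44286941 0.03536439 0.25950671] [[319.41658367 137.69330842]
 [319.20978434 238.39109827]]
[  6   0  35  40 333] [[5.217960357666016, 2.227367401123047], [29.148448944091797, -8.33019733428955], [45.62563705444336, 29.018108367919922], [21.695148468017578, 39.5756721496582]]
[ 317  137   12  105 1138] [[317.0, 137.0], [328.0, 137.0], [328.0, 241.0], [317.0, 241.0]]
[255 227  16  20 237] [[255.0, 227.0], [270.0, 227.0], [270.0, 246.0], [255.0, 246.0]]
```

View pics/w1o.png

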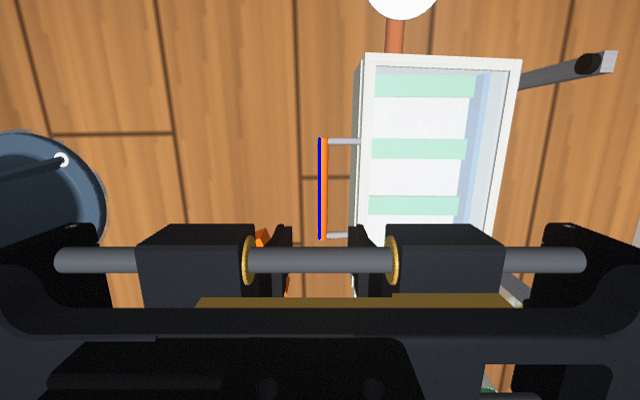

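The bar shows at cols 317–328, rows 137–241, about 3 px right of the prediction, so its x is ≈0.4465. Descending and pinching.

```bash
python3 -m jog '{"dp":[[0,4,50],[0,4,100],[0,4,140],[0,4,160],[0,4,169],[0,4,169],[0,4,169],[0,4,169],[0,4,169],[0,4,169],[0,4,169],[0,4,169]],"delta_rot":[[0,0,0],[0,0,0],[0,0,0],[0,0,0],[0,0,0],[0,0,0],[0,0,0],[0,0,0],[0,0,0],[0,0,0],[0,0,0],[0,0,0]],"gripper":[-0.2,-0.2,-0.2,-0.2,-0.2,-0.2,-0.7,-0.9,-0.9,-0.9,-0.9,-0.9]}' 15
```

```text
time: 3.95
position: [0.4455, 0.0341, 0.0905]
tool_rot: [0.713, 0.701, -0.001, -0.001]
ft_force: [-3.6, -2.4, 1.5]
grip_width: 0.0114
grip_force: 15.0
```

```bash
sed -i 's/-.003\*np.sin(a)\*1/+.003*np.sin(a)/' h.py; python3 -c "
from h import *
a0=.14;B=np.array(barpt(a0,0))
for a in np.r_[np.arange(.2,1.0,.07),.985]:
  d=1000*(np.array(barpt(a,0))-B); print(round(a,2),np.round([0,d[0]-2,-d[2]],0).tolist(),end=' ')"
```

```text
0.2 [0.0, 0.0, -13.0] 0.27 [0.0, 4.0, -28.0] 0.34 [0.0, 9.0, -43.0] 0.41 [0.0, 15.0, -57.0] 0.48 [0.0, 22.0, -71.0] 0.55 [0.0, 30.0, -85.0] 0.62 [0.0, 38.0, -97.0] 0.69 [0.0, 48.0, -110.0] 0.76 [0.0, 59.0, -121.0] 0.83 [0.0, 70.0, -132.0] 0.9 [0.0, 82.0, -142.0] 0.97 [0.0, 94.0, -151.0] 0.98 [0.0, 97.0, -153.0]
```

```bash
python3 -m jog '{"dp":[[0,0,-13],[0,4,-28],[0,9,-43],[0,15,-57],[0,22,-71],[0,30,-85],[0,38,-97],[0,48,-110],[0,59,-121],[0,70,-132],[0,82,-142],[0,94,-151]],"delta_rot":[[0,0,0],[0,0,0],[0,0,0],[0,0,0],[0,0,0],[0,0,0],[0,0,0],[0,0,0],[0,0,0],[0,0,0],[0,0,0],[0,0,0]],"gripper":[-0.9,-0.9,-0.9,-0.9,-0.9,-0.9,-0.9,-0.9,-0.9,-0.9,-0.9,-0.9]}' 
python3 -c "
from h import *
a0=.97;B=np.array(barpt(a0,0))
for a in np.r_[np.arange(1.04,1.6,.07),1.56,1.58,1.6,1.62]:
  d=1000*(np.array(barpt(a,0))-B); print(round(a,2),np.round([0,d[0],-d[2]],0).tolist(),end=' ')"
```

```text
time: 5.15
position: [0.5332, 0.0321, 0.2421]
tool_rot: [0.713, 0.702, -0.007, -0.006]
ft_force: [-18.8, -2.8, 15.8]
grip_width: 0.0113
grip_force: 14.9
1.04 [0.0, 13.0, -8.0] 1.11 [0.0, 27.0, -15.0] 1.18 [0.0, 41.0, -22.0] 1.25 [0.0, 56.0, -27.0] 1.32 [0.0, 71.0, -31.0] 1.39 [0.0, 86.0, -34.0] 1.46 [0.0, 101.0, -36.0] 1.53 [0.0, 117.0, -37.0] 1.56 [0.0, 124.0, -37.0] 1.58 [0.0, 128.0, -37.0] 1.6 [0.0, 133.0, -37.0] 1.62 [0.0, 137.0, -37.0]
```

```bash
python3 -m jog '{"dp":[[0,-4,-5],[0,9,-13],[0,23,-21],[0,37,-28],[0,52,-33],[0,68,-37],[0,84,-40],[0,99,-42],[0,114,-43],[0,121,-43],[0,128,-43],[0,133,-43]],"delta_rot":[[0,0,0],[0,0,0],[0,0,0],[0,0,0],[0,0,0],[0,0,0],[0,0,0],[0,0,0],[0,0,0],[0,0,0],[0,0,0],[0,0,0]],"gripper":[-0.9,-0.9,-0.9,-0.9,-0.9,-0.9,-0.9,-0.9,-0.9,-0.9,-0.9,-0.9]}'
```

```text
time: 6.35
position: [0.6749, 0.0291, 0.285]
tool_rot: [0.713, 0.701, -0.0, 0.001]
ft_force: [-2.7, -4.7, 4.4]
grip_width: 0.0115
grip_force: 15.0
```

```bash
python3 -m jog '{"dp":[[0,3,0],[0,6,0],[0,9,0],[0,11,0],[0,13,0],[0,15,1],[0,17,1],[0,19,1],[0,21,2],[0,22,2],[0,23,2],[0,24,2]],"delta_rot":[[0,0,0],[0,0,0],[0,0,0],[0,0,0],[0,0,0],[0,0,0],[0,0,0],[0,0,0],[0,0,0],[0,0,0],[0,0,0],[0,0,0]],"gripper":[-0.9,-0.9,-0.9,-0.9,-0.9,-0.9,-0.9,-0.9,-0.9,-0.9,-0.9,-0.9]}'
```

```text
time: 7.55
position: [0.697, 0.0287, 0.2827]
tool_rot: [0.713, 0.701, -0.002, -0.001]
ft_force: [-7.2, -5.2, 6.5]
grip_width: 0.0114
grip_force: 15.0
```

```bash
python3 -m jog '{"dp":[[0,1,0],[0,2,0],[0,3,0],[0,4,0],[0,5,0],[0,6,0]],"delta_rot":[[0,0,0],[0,0,0],[0,0,0],[0,0,0],[0,0,0],[0,0,0]],"gripper":[-0.9,-0.9,-0.9,-0.9,-0.9,-0.9]}'
```

```text
time: 8.15
position: [0.697, 0.0287, 0.2826]
tool_rot: [0.713, 0.701, -0.007, -0.006]
ft_force: [-19.8, -5.5, 12.2]
grip_width: 0.0111
grip_force: 15.0
```

Cover is on its stop (force rises with no motion). Releasing and going to look at the packs.

```bash
python3 -m jog '{"dp":[[0,-4,0],[0,-4,0],[0,-4,0],[0,-4,-40],[0,-4,-80],[0,-4,-80]],"delta_rot":[[0,0,0],[0,0,0],[0,0,0],[0,0,0],[0,0,0],[0,0,0]],"gripper":[-0.6,-0.2,-0.2,-0.2,-0.2,-0.2]}'
python3 -c "
from h import *
go([.47,-.38,.34],-0.017)"
```

```text
time: 8.75
position: [0.7045, 0.0303, 0.3698]
tool_rot: [0.713, 0.701, 0.005, 0.005]
ft_force: [0.7, 0.4, 0.0]
grip_width: 0.0341
grip_force: 0.0
t 8.75 dp [-414.1, -228.3, 26.3] rot [0.015, -0.0, 0.001]
```

```bash
python3 -m jog '{"dp":[[-414,-228,28],[-414,-228,28],[-414,-228,28],[-414,-228,28],[-414,-228,28],[-414,-228,28],[-414,-228,28],[-414,-228,28],[-414,-228,28],[-414,-228,28],[-414,-228,28],[-414,-228,28]],"delta_rot":[[0,0,0],[0,0,0],[0,0,0],[0,0,0],[0,0,0],[0,0,0],[0,0,0],[0,0,0],[0,0,0],[0,0,0],[0,0,0],[0,0,0]],"gripper":[1,1,1,1,1,1,1,1,1,1,1,1]}'
python3 -m jog '{"dp":[[0,0,0],[0,0,0],[0,0,0]],"delta_rot":[[0,0,0],[0,0,0],[0,0,0]],"gripper":[1,1,1]}'
cat > packs.py <<'E'
from h import *
import sys
n=sys.argv[1]
o=robot.get_obs(); im=robot.camera("wrist")[:,:,::-1].copy(); c=cam("wrist",o); cv2.imwrite(f"pics/{n}.png",im)
print(o["time"],o["position"],[(round(d["score"],2),np.round(d["rect"]).tolist()) for d in robot.search_frame("pack0","wrist")[:8]])
v=cv2.cvtColor(im,cv2.COLOR_BGR2HSV)[:,:,2]; m=cv2.inRange(v,0,75); m[225:]=0
m=cv2.morphologyEx(m,cv2.MORPH_CLOSE,np.ones((7,7)))
for k in cv2.findContours(m,0,2)[0]:
    if cv2.contourArea(k)>1200:
        q=cv2.boxPoints(cv2.minAreaRect(k)); P=ray(c,q,.045)[:,:2]; e=np.linalg.norm(P[0]-P[1]),np.linalg.norm(P[1]-P[2]); L=(P[1]-P[0]) if e[0]>e[1] else P[2]-P[1]
        print("px",np.round(q.mean(0)),"c",np.round(P.mean(0),4),"size",np.round(e,3),"ang",round(float(np.arctan2(L[1],L[0])),3))
E
python3 packs.py w2
```

```text
time: 9.95
position: [0.4659, -0.3803, 0.3338]
tool_rot: [0.713, 0.701, 0.001, -0.0]
ft_force: [0.3, 0.5, -0.5]
grip_width: 0.087
grip_force: 0.0
time: 10.25
position: [0.4663, -0.3792, 0.3347]
tool_rot: [0.712, 0.702, 0.0, 0.0]
ft_force: [-0.4, -0.8, 0.3]
grip_width: 0.087
grip_force: 0.0
10.25 [ 0.46633474 -0.37918146  0.33469262] [(0.94, [258.0, 136.0, 319.0, 173.0]), (0.91, [175.0, 89.0, 232.0, 160.0]), (0.9, [351.0, 56.0, 422.0, 105.0]), (0.89, [247.0, 60.0, 317.0, 99.0]), (0.59, [227.0, 0.0, 267.0, 29.0])]
px [288. 155.] c [ 0.4161 -0.3515] size [0.098 0.045] ang 0.128
px [282.  77.] c [ 0.4132 -0.2344] size [0.097 0.049] ang 0.05
px [388.  80.] c [ 0.5734 -0.2416] size [0.107 0.046] ang 0.272
```

View pics/w2.png

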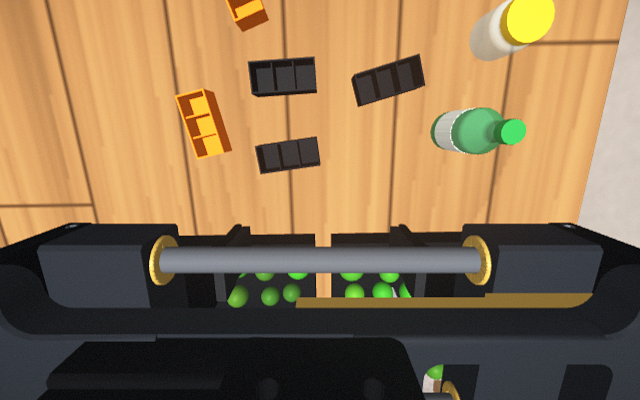

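All three packs stand upright with cells up at (288,155), (282,77) and (388,80) px; the orange ones are decoys. I'll refine the poses with a silhouette fit.

```bash
cat > packs.py <<'E'
from h import *
import sys
n=sys.argv[1]; cm=sys.argv[2] if len(sys.argv)>2 else "wrist"; zb=float(sys.argv[3]) if len(sys.argv)>3 else 0
o=robot.get_obs()
if n.startswith("="): im=cv2.imread(f"pics/{n[1:]}.png")
else: im=robot.camera(cm)[:,:,::-1].copy(); cv2.imwrite(f"pics/{n}.png",im)
c=cam(cm,o)
C=np.array([[x,y,z] for x in(-.05,.05) for y in(-.023,.023) for z in(0,.045)])
v=cv2.cvtColor(im,cv2.COLOR_BGR2HSV)[:,:,2]; m=cv2.inRange(v,0,75)
if cm=="wrist": m[222:]=0
m=cv2.morphologyEx(m,cv2.MORPH_CLOSE,np.ones((7,7)))
for k in cv2.findContours(m,0,2)[0]:
    k=cv2.convexHull(k); ar=cv2.contourArea(k)
    if ar<(1200 if cm=="wrist" else 300): continue
    q=cv2.boxPoints(cv2.minAreaRect(k)); P=ray(c,q,.03+zb)[:,:2]; e=np.linalg.norm(P[0]-P[1]),np.linalg.norm(P[1]-P[2]); L=(P[1]-P[0]) if e[0]>e[1] else P[2]-P[1]
    if max(e)>.14: continue
    if L[0]<0: L=-L
    # densify hull
    k=k[:,0].astype(float); pts=np.vstack([np.linspace(k[i],k[(i+1)%len(k)],6)[:-1] for i in range(len(k))])
    def r(p):
        h=cv2.convexHull(proj(c,box2w(p,C)+[0,0,zb]).astype(np.float32)); return [cv2.pointPolygonTest(h,(float(a),float(b)),True) for a,b in pts]
    f=least_squares(r,[*P.mean(0),np.arctan2(L[1],L[0])],diff_step=1e-3,x_scale=[.01,.01,.1])
    print("px",np.round(q.mean(0)),"pose",np.round(f.x,4),"rms",round(float(np.sqrt(np.mean(f.fun**2))),2))
E
python3 packs.py =w2; python3 - <<'E'
from h import *
c=cam("top")
for n,q in [("bottle base",[(436,148)]),("jar base",[(391,130)])]: print(n,ray(c,q,0))
cw=cam("wrist"); print("bottle left edge",ray(cw,[(432,132),(440,150),(432,132)],0)); go([.413,-.235,.17],1.57+.05)
E
```

```text
px [288. 155.] pose [ 0.4158 -0.3529  0.1491] rms 0.87
px [282.  77.] pose [ 0.4135 -0.2321  0.0588] rms 0.81
px [388.  80.] pose [ 0.5752 -0.2409  0.2783] rms 0.88
bottle base [[ 0.67276632 -0.30741868  0.        ]]
jar base [[ 0.72255669 -0.17683466  0.        ]]
bottle left edge [[ 0.66400464 -0.3199837   0.        ]
 [ 0.68086292 -0.35120973  0.        ]
 [ 0.66400464 -0.3199837   0.        ]]
t 10.35 dp [143.8, -55.3, 164.7] rot [0.0, 0.0, -1.635]
```

```bash
python3 -m jog '{"dp":[[146,-55,150],[146,-55,200],[146,-55,215],[146,-55,215],[146,-55,215],[146,-55,215],[146,-55,215],[146,-55,215],[146,-55,215],[146,-55,215],[146,-55,215],[146,-55,215]],"delta_rot":[[0,0,-1.646],[0,0,-1.646],[0,0,-1.646],[0,0,-1.646],[0,0,-1.646],[0,0,-1.646],[0,0,-1.646],[0,0,-1.646],[0,0,-1.646],[0,0,-1.646],[0,0,-1.646],[0,0,-1.646]],"gripper":[1,1,1,1,1,1,1,1,1,1,1,1]}'
python3 - <<'E'
from h import *
o=robot.get_obs(); print(np.round(o["q"],2)); go([.4135,-.2321,.016],1.5708+.0588)
print([(round(d["score"],2),np.round(d["rect"]).tolist()) for d in [0]][:0] if 0 else "")
robot.camera("top"); ct=cam("top")
for d in robot.search_frame("pack0","top")[:6]:
    r=d["rect"]; print(round(d["score"],2),np.round(ray(ct,[((r[0]+r[2])/2,(r[1]+r[3])/2)],.03)[0,:2],3))
E
```

```text
time: 11.55
position: [0.4135, -0.2335, 0.1198]
tool_rot: [-0.029, 1.0, -0.0, 0.0]
ft_force: [0.9, -0.2, -0.2]
grip_width: 0.087
grip_force: 0.0
[-0.75  0.5   1.9   0.    0.74 -2.38]
t 11.55 dp [-0.0, 1.5, 103.8] rot [-0.001, 0.001, -0.0]

0.89 [ 0.361 -0.097]
0.61 [ 0.575 -0.24 ]
0.56 [ 0.429 -0.235]
```

```bash
python3 -m jog '{"dp":[[0,1,40],[0,1,70],[0,1,90],[0,1,100],[0,1,104],[0,1,104],[0,1,104],[0,1,104],[0,1,104],[0,1,104],[0,1,104],[0,1,104]],"delta_rot":[[0,0,0],[0,0,0],[0,0,0],[0,0,0],[0,0,0],[0,0,0],[0,0,0],[0,0,0],[0,0,0],[0,0,0],[0,0,0],[0,0,0]],"gripper":[1,1,1,1,1,1,-0.2,-0.2,-0.2,-0.2,-0.2,-0.2]}' 12
python3 - <<'E'
from h import *
b=np.load("box.npy")[:3]; b[0]=.577; np.save("b.npy",b)
for y in (.085,0,-.085): print(y, box2w(b,[[.0745-.058,y,0],[.0745-.05,y,0]])[:,:2])
go([*box2w(b,[[.0145,.085,0]])[0,:2],.15],b[2]+1.5708)
E
```

```text
time: 12.85
position: [0.4129, -0.2325, 0.0157]
tool_rot: [-0.029, 1.0, -0.0, 0.0]
ft_force: [0.5, -0.3, 0.1]
grip_width: 0.047
grip_force: 0.0
0.085 [[0.59493526 0.11684265]
 [0.60293412 0.11670735]]
0 [[0.59349764 0.03185481]
 [0.6014965  0.03171951]]
-0.085 [[ 0.59206002 -0.05313303]
 [ 0.60005888 -0.05326834]]
t 12.85 dp [-200.0, 338.3, -134.4] rot [-0.0, 0.0, 0.075]
```

```bash
python3 -m jog '{"dp":[[0,0,0],[0,0,0],[0,0,0],[0,0,-10],[0,0,-50],[0,0,-100],[0,0,-134]],"delta_rot":[[0,0,0],[0,0,0],[0,0,0],[0,0,0],[0,0,0],[0,0,0],[0,0,0]],"gripper":[-0.3,-0.3,-0.3,-0.3,-0.3,-0.3,-0.3]}' 12
python3 -m jog '{"dp":[[-200,338,0],[-200,338,0],[-200,338,0],[-200,338,0],[-200,338,0],[-200,338,0],[-200,338,0],[-200,338,0],[-200,338,0],[-200,338,0],[-200,338,0],[-200,338,0]],"delta_rot":[[0,0,0.075],[0,0,0.075],[0,0,0.075],[0,0,0.075],[0,0,0.075],[0,0,0.075],[0,0,0.075],[0,0,0.075],[0,0,0.075],[0,0,0.075],[0,0,0.075],[0,0,0.075]],"gripper":[-0.3,-0.3,-0.3,-0.3,-0.3,-0.3,-0.3,-0.3,-0.3,-0.3,-0.3,-0.3]}'
python3 - <<'E'
from h import *
b=np.load("b.npy"); o=robot.get_obs(); im=robot.camera("wrist")[:,:,::-1].copy(); c=cam("wrist",o)
for y in (.085,0,-.085):
    for x in (-.0825,.0745):
        for dy in(-.028,.028):
            u=proj(c,box2w(b,[[x,y+dy,.02]]))[0]; cv2.circle(im,(int(u[0]),int(u[1])),2,(0,0,255),-1)
cv2.imwrite("pics/w3.png",im); go([*box2w(b,[[.0145,.085,0]])[0,:2],.029],b[2]+1.5708)
E
```

```text
time: 13.55
position: [0.4132, -0.2327, 0.1523]
tool_rot: [-0.029, 1.0, -0.001, 0.001]
ft_force: [-0.2, -0.9, -1.1]
grip_width: 0.0458
grip_force: 12.0
time: 14.75
position: [0.5921, 0.1152, 0.1496]
tool_rot: [0.009, 1.0, -0.0, -0.001]
ft_force: [-0.3, 0.5, -0.7]
grip_width: 0.046
grip_force: 12.0
t 14.8 dp [-0.7, 1.7, 120.6] rot [-0.0, -0.001, -0.002]
```

View pics/w3.png

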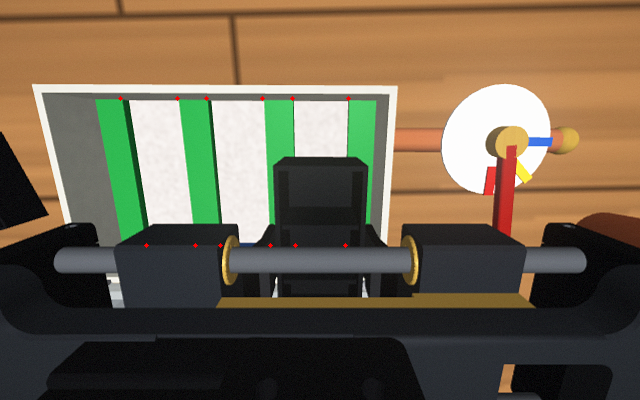

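Lane-edge dots match the lanes (lane 2 at cols 293–348) and the held pack is centred at col 321. Lowering.

```bash
python3 -m jog '{"dp":[[0,1,40],[0,1,75],[0,1,100],[0,1,112],[0,1,118],[0,1,121],[0,1,122],[0,1,122]],"delta_rot":[[0,0,0],[0,0,0],[0,0,0],[0,0,0],[0,0,0],[0,0,0],[0,0,0],[0,0,0]],"gripper":[-0.3,-0.3,-0.3,-0.3,-0.3,-0.3,-0.3,-0.3]}'
python3 -m jog '{"dp":[[-3,0,0],[-5,0,0],[-7,0,0],[-8,0,0],[-9,0,0],[-10,0,0],[-11,0,0],[-12,0,0]],"delta_rot":[[0,0,0],[0,0,0],[0,0,0],[0,0,0],[0,0,0],[0,0,0],[0,0,0],[0,0,0]],"gripper":[-0.3,-0.3,-0.3,-0.3,-0.3,-0.3,-0.3,-0.3]}'
```

```text
time: 15.6
position: [0.5937, 0.1176, 0.0286]
tool_rot: [0.008, 1.0, 0.0, 0.001]
ft_force: [0.0, 1.4, -0.4]
grip_width: 0.0464
grip_force: 12.0
time: 16.4
position: [0.6044, 0.1174, 0.0274]
tool_rot: [0.008, 1.0, -0.0, -0.001]
ft_force: [-1.2, -0.5, 0.2]
grip_width: 0.0455
grip_force: 12.0
```

```bash
python3 -m jog '{"dp":[[-1,0,1],[-2,0,2],[-3,0,2],[-4,0,2],[-5,0,2],[-6,0,2],[-6,0,2]],"delta_rot":[[0,0,0],[0,0,0],[0,0,0],[0,0,0],[0,0,0],[0,0,0],[0,0,0]],"gripper":[-0.3,-0.3,-0.3,-0.3,-0.3,-0.3,-0.3]}'
```

```text
time: 17.1
position: [0.6045, 0.1174, 0.0256]
tool_rot: [0.008, 1.0, -0.0, -0.007]
ft_force: [-11.9, -0.9, 10.4]
grip_width: 0.0459
grip_force: 12.0
```

```bash
python3 -m jog '{"dp":[[4,0,-1],[5,0,-1],[5,0,-1],[5,0,-1],[5,0,-1],[5,0,-30],[5,0,-80],[5,0,-130],[5,0,-180]],"delta_rot":[[0,0,0],[0,0,0],[0,0,0],[0,0,0],[0,0,0],[0,0,0],[0,0,0],[0,0,0],[0,0,0]],"gripper":[-0.3,-0.1,0.3,0.38,0.38,0.38,0.38,0.38,0.38]}'
python3 -c "
from h import *
go([.61,-.3,.33],1.5708-.017)"
```

```text
time: 18.0
position: [0.6064, 0.1173, 0.2075]
tool_rot: [0.008, 1.0, -0.0, 0.001]
ft_force: [1.7, 0.5, 0.4]
grip_width: 0.0599
grip_force: 0.0
t 18.0 dp [-10.8, -417.1, -122.5] rot [-0.0, 0.001, 0.0]
```

```bash
python3 -m jog '{"dp":[[-4,-417,-122],[-4,-417,-122],[-4,-417,-122],[-4,-417,-122],[-4,-417,-122],[-4,-417,-122],[-4,-417,-122],[-4,-417,-122],[-4,-417,-122],[-4,-417,-122],[-4,-417,-122],[-4,-417,-122]],"delta_rot":[[0,0,0],[0,0,0],[0,0,0],[0,0,0],[0,0,0],[0,0,0],[0,0,0],[0,0,0],[0,0,0],[0,0,0],[0,0,0],[0,0,0]],"gripper":[1,1,1,1,1,1,1,1,1,1,1,1]}'
python3 packs.py w4; python3 packs.py t4 top; python3 -c "
from h import *
o=robot.get_obs();go([.575,-.24,.12],1.5708+.28)"
```

```text
time: 19.2
position: [0.6028, -0.2983, 0.327]
tool_rot: [0.008, 1.0, 0.001, -0.0]
ft_force: [-0.8, 1.0, -0.7]
grip_width: 0.0867
grip_force: 0.0
px [573. 166.] pose [ 0.606   0.1279 -0.0137] rms 0.45
px [355. 153.] pose [ 0.5763 -0.2395  0.29  ] rms 0.88
px [280.  43.] pose [ 0.415  -0.352   0.1441] rms 0.65
px [415. 180.] pose [ 0.574  -0.2388  0.2732] rms 0.78
px [287. 166.] pose [0.605  0.1192 0.0015] rms 0.73
t 19.3 dp [28.6, 57.3, 207.2] rot [0.001, -0.001, -0.295]
```

```bash
python3 -m jog '{"dp":[[28,57,50],[28,57,100],[28,57,150],[28,57,200],[28,57,207],[28,57,207],[28,57,207],[28,57,207],[28,57,207]],"delta_rot":[[0,0,-0.3],[0,0,-0.3],[0,0,-0.3],[0,0,-0.3],[0,0,-0.3],[0,0,-0.3],[0,0,-0.3],[0,0,-0.3],[0,0,-0.3]],"gripper":[1,1,1,1,1,1,1,1,1]}'
python3 -c "
from h import *
go([.575,-.2395,.016],1.5708+.285)"
```

```text
time: 20.2
position: [0.5774, -0.243, 0.1231]
tool_rot: [-0.141, 0.99, -0.002, 0.002]
ft_force: [0.3, -0.1, 0.7]
grip_width: 0.0871
grip_force: 0.0
t 20.2 dp [1.7, 4.4, 107.1] rot [-0.004, 0.003, -0.002]
```

```bash
python3 -m jog '{"dp":[[1,2,40],[1,2,70],[1,2,90],[1,2,100],[1,2,105],[1,2,105],[1,2,105],[1,2,105],[1,2,105],[1,2,105],[1,2,105],[1,2,105]],"delta_rot":[[0,0,0],[0,0,0],[0,0,0],[0,0,0],[0,0,0],[0,0,0],[0,0,0],[0,0,0],[0,0,0],[0,0,0],[0,0,0],[0,0,0]],"gripper":[1,1,1,1,1,-0.3,-0.3,-0.3,-0.3,-0.3,-0.3,-0.3]}' 12
python3 -m jog '{"dp":[[0,0,0],[0,0,-10],[0,0,-50],[0,0,-100],[0,0,-134],[0,0,-134]],"delta_rot":[[0,0,0],[0,0,0],[0,0,0],[0,0,0],[0,0,0],[0,0,0]],"gripper":[-0.3,-0.3,-0.3,-0.3,-0.3,-0.3]}'
python3 -c "
from h import *
b=np.load('b.npy');go([*box2w(b,[[.0145,0,0]])[0,:2],.15],b[2]+1.5708)"
```

```text
time: 21.4
position: [0.5744, -0.2406, 0.0158]
tool_rot: [-0.141, 0.99, -0.0, 0.0]
ft_force: [-0.3, -0.4, 1.7]
grip_width: 0.0457
grip_force: 12.0
time: 22.0
position: [0.5778, -0.2426, 0.156]
tool_rot: [-0.141, 0.99, -0.004, 0.005]
ft_force: [0.1, -1.0, -1.1]
grip_width: 0.0462
grip_force: 12.0
t 22.0 dp [-89.9, 259.8, 4.2] rot [-0.008, 0.01, 0.3]
```

```bash
python3 -m jog '{"dp":[[-91,258,0],[-91,258,0],[-91,258,0],[-91,258,0],[-91,258,0],[-91,258,0],[-91,258,0],[-91,258,0],[-91,258,0],[-91,258,0]],"delta_rot":[[0,0,0.3],[0,0,0.3],[0,0,0.3],[0,0,0.3],[0,0,0.3],[0,0,0.3],[0,0,0.3],[0,0,0.3],[0,0,0.3],[0,0,0.3]],"gripper":[-0.3,-0.3,-0.3,-0.3,-0.3,-0.3,-0.3,-0.3,-0.3,-0.3]}'
python3 -c "
from h import *
robot.camera('top');b=np.load('b.npy');go([*box2w(b,[[.0145,0,0]])[0,:2],.027],b[2]+1.5708)"
```

```text
time: 23.0
position: [0.5896, 0.0311, 0.1493]
tool_rot: [0.009, 1.0, -0.0, -0.0]
ft_force: [0.1, 0.5, -0.2]
grip_width: 0.0462
grip_force: 12.0
t 23.05 dp [-1.8, 0.8, 122.4] rot [-0.0, -0.0, -0.002]
```

```bash
python3 -m jog '{"dp":[[0,1,40],[0,1,75],[0,1,100],[0,1,112],[0,1,118],[0,1,121],[0,1,122],[0,1,122]],"delta_rot":[[0,0,0],[0,0,0],[0,0,0],[0,0,0],[0,0,0],[0,0,0],[0,0,0],[0,0,0]],"gripper":[-0.3,-0.3,-0.3,-0.3,-0.3,-0.3,-0.3,-0.3]}'
python3 -m jog '{"dp":[[-3,0,0],[-6,0,0],[-8,0,1],[-10,0,2],[-12,0,2],[-14,0,2],[-16,0,2],[-17,0,2],[-18,0,2]],"delta_rot":[[0,0,0],[0,0,0],[0,0,0],[0,0,0],[0,0,0],[0,0,0],[0,0,0],[0,0,0],[0,0,0]],"gripper":[-0.3,-0.3,-0.3,-0.3,-0.3,-0.3,-0.3,-0.3,-0.3]}'
```

```text
time: 23.85
position: [0.5905, 0.0335, 0.0286]
tool_rot: [0.008, 1.0, -0.0, 0.001]
ft_force: [-0.5, -0.8, -0.6]
grip_width: 0.0462
grip_force: 12.0
time: 24.75
position: [0.6015, 0.0336, 0.0256]
tool_rot: [0.008, 1.0, 0.0, -0.007]
ft_force: [-11.5, -2.1, 10.6]
grip_width: 0.0457
grip_force: 12.0
```

```bash
python3 -m jog '{"dp":[[4,0,-1],[5,0,-1],[5,0,-1],[5,0,-1],[5,0,-1],[5,0,-30],[5,0,-80],[5,0,-130],[5,0,-180]],"delta_rot":[[0,0,0],[0,0,0],[0,0,0],[0,0,0],[0,0,0],[0,0,0],[0,0,0],[0,0,0],[0,0,0]],"gripper":[-0.3,-0.1,0.3,0.38,0.38,0.38,0.38,0.38,0.38]}'
python3 -m jog '{"dp":[[80,-420,-80],[80,-420,-80],[80,-420,-80],[80,-420,-80],[80,-420,-80],[80,-420,-80],[80,-420,-80],[80,-420,-80],[80,-420,-80],[80,-420,-80],[80,-420,-80],[80,-420,-80]],"delta_rot":[[0,0,0],[0,0,0],[0,0,0],[0,0,0],[0,0,0],[0,0,0],[0,0,0],[0,0,0],[0,0,0],[0,0,0],[0,0,0],[0,0,0]],"gripper":[1,1,1,1,1,1,1,1,1,1,1,1]}'
python3 packs.py w5; python3 packs.py t5 top; python3 -c "
from h import *
o=robot.get_obs();go([.415,-.352,.12],1.5708+.145)"
```

```text
time: 25.65
position: [0.6028, 0.0334, 0.2073]
tool_rot: [0.008, 1.0, 0.0, 0.0]
ft_force: [0.7, -0.5, -1.1]
grip_width: 0.0601
grip_force: 0.0
time: 26.85
position: [0.5157, -0.3838, 0.285]
tool_rot: [0.008, 1.0, 0.001, -0.0]
ft_force: [-0.4, 0.1, 0.1]
grip_width: 0.0869
grip_force: 0.0
px [598. 206.] pose [0.5788 0.0664 1.5118] rms 3.81
px [364. 127.] pose [ 0.4488 -0.3164  0.1076] rms 0.79
px [317. 168.] pose [ 0.6014  0.0352 -0.0351] rms 0.79
px [287. 166.] pose [ 0.6048  0.1192 -0.0051] rms 0.75
t 26.95 dp [101.3, 29.8, 165.3] rot [0.001, -0.0, -0.16]
```

The last pack has been knocked to (0.449, −0.316, yaw 0.108), so I'll grasp it there.

```bash
python3 -m jog '{"dp":[[67,66,50],[67,66,100],[67,66,150],[67,66,165],[67,66,165],[67,66,165],[67,66,165],[67,66,165]],"delta_rot":[[0,0,-0.124],[0,0,-0.124],[0,0,-0.124],[0,0,-0.124],[0,0,-0.124],[0,0,-0.124],[0,0,-0.124],[0,0,-0.124]],"gripper":[1,1,1,1,1,1,1,1]}'
python3 packs.py t6 top; python3 -c "
from h import *
go([.449,-.3165,.016],1.5708+.108); print(np.round(robot.get_obs()['q'],2))"
```

```text
time: 27.75
position: [0.4518, -0.32, 0.1232]
tool_rot: [-0.054, 0.999, -0.002, 0.002]
ft_force: [0.2, -0.2, -0.5]
grip_width: 0.087
grip_force: 0.0
px [317. 168.] pose [ 0.6014  0.0352 -0.0351] rms 0.79
px [287. 166.] pose [ 0.6049  0.1193 -0.0012] rms 0.73
t 27.8 dp [2.4, 4.0, 106.9] rot [-0.005, 0.003, -0.001]
[-0.82  0.57  1.71 -0.    0.86 -2.5 ]
```

```bash
python3 -m jog '{"dp":[[1,2,40],[1,2,70],[1,2,90],[1,2,100],[1,2,105],[1,2,105],[1,2,105],[1,2,105],[1,2,105],[1,2,105],[1,2,105],[1,2,105]],"delta_rot":[[0,0,0],[0,0,0],[0,0,0],[0,0,0],[0,0,0],[0,0,0],[0,0,0],[0,0,0],[0,0,0],[0,0,0],[0,0,0],[0,0,0]],"gripper":[1,1,1,1,1,-0.3,-0.3,-0.3,-0.3,-0.3,-0.3,-0.3]}' 12
python3 -m jog '{"dp":[[0,0,0],[0,0,-10],[0,0,-50],[0,0,-100],[0,0,-134],[0,0,-134],[0,0,-134]],"delta_rot":[[0,0,0],[0,0,0],[0,0,0],[0,0,0],[0,0,0],[0,0,0],[0,0,0]],"gripper":[-0.3,-0.3,-0.3,-0.3,-0.3,-0.3,-0.3]}'
python3 -c "
from h import *
b=np.load('b.npy');go([*box2w(b,[[.0145,-.085,0]])[0,:2],.15],b[2]+1.5708)"
```

```text
time: 29.0
position: [0.4487, -0.3164, 0.0158]
tool_rot: [-0.054, 0.999, -0.0, 0.0]
ft_force: [0.1, 0.5, 1.8]
grip_width: 0.0464
grip_force: 12.0
time: 29.7
position: [0.4486, -0.3162, 0.1507]
tool_rot: [-0.054, 0.999, -0.001, 0.001]
ft_force: [-0.1, 0.6, -0.8]
grip_width: 0.0459
grip_force: 12.0
t 29.7 dp [-168.8, 246.5, 0.5] rot [-0.001, 0.001, 0.124]
```

```bash
python3 -m jog '{"dp":[[-169,246,0],[-169,246,0],[-169,246,0],[-169,246,0],[-169,246,0],[-169,246,0],[-169,246,0],[-169,246,0],[-169,246,0],[-169,246,0]],"delta_rot":[[0,0,0.124],[0,0,0.124],[0,0,0.124],[0,0,0.124],[0,0,0.124],[0,0,0.124],[0,0,0.124],[0,0,0.124],[0,0,0.124],[0,0,0.124]],"gripper":[-0.3,-0.3,-0.3,-0.3,-0.3,-0.3,-0.3,-0.3,-0.3,-0.3]}'
python3 -c "
from h import *
robot.camera('top');b=np.load('b.npy');go([*box2w(b,[[.0145,-.085,0]])[0,:2],.027],b[2]+1.5708)"
```

```text
time: 30.7
position: [0.5892, -0.0549, 0.1488]
tool_rot: [0.01, 1.0, 0.0, -0.001]
ft_force: [0.5, -0.1, -1.3]
grip_width: 0.0463
grip_force: 12.0
t 30.75 dp [-0.8, 1.9, 122.1] rot [0.0, -0.001, -0.002]
```

```bash
python3 -m jog '{"dp":[[0,1,40],[0,1,75],[0,1,100],[0,1,112],[0,1,118],[0,1,121],[0,1,122],[0,1,122]],"delta_rot":[[0,0,0],[0,0,0],[0,0,0],[0,0,0],[0,0,0],[0,0,0],[0,0,0],[0,0,0]],"gripper":[-0.3,-0.3,-0.3,-0.3,-0.3,-0.3,-0.3,-0.3]}'
python3 -m jog '{"dp":[[-3,0,0],[-6,0,0],[-8,0,1],[-10,0,2],[-12,0,2],[-14,0,2],[-16,0,2],[-17,0,2],[-18,0,2]],"delta_rot":[[0,0,0],[0,0,0],[0,0,0],[0,0,0],[0,0,0],[0,0,0],[0,0,0],[0,0,0],[0,0,0]],"gripper":[-0.3,-0.3,-0.3,-0.3,-0.3,-0.3,-0.3,-0.3,-0.3]}'
```

```text
time: 31.55
position: [0.591, -0.0528, 0.0286]
tool_rot: [0.008, 1.0, -0.0, 0.001]
ft_force: [-0.1, 0.0, -0.6]
grip_width: 0.0456
grip_force: 12.0
time: 32.45
position: [0.6009, -0.0521, 0.0255]
tool_rot: [0.008, 1.0, 0.001, -0.008]
ft_force: [-13.7, -2.8, 12.9]
grip_width: 0.0462
grip_force: 12.0
```

```bash
python3 -m jog '{"dp":[[4,0,-1],[5,0,-1],[5,0,-1],[5,0,-1],[5,0,-1],[5,0,-30],[5,0,-80],[5,0,-130],[5,0,-180],[5,0,-230],[5,0,-280],[5,0,-330]],"delta_rot":[[0,0,0],[0,0,0],[0,0,0],[0,0,0],[0,0,0],[0,0,0],[0,0,0],[0,0,0],[0,0,0],[0,0,0],[0,0,0],[0,0,0]],"gripper":[-0.3,-0.1,0.3,0.38,0.38,0.38,0.38,0.38,0.38,0.38,0.38,0.38]}'
python3 -m jog '{"dp":[[0,0,-40],[0,-40,-40],[0,-80,-40],[0,-80,-40],[0,-80,-40],[0,-80,-40],[0,-80,-40],[0,-80,-40],[0,-80,-40],[0,-80,-40],[0,-80,-40],[0,-80,-40]],"delta_rot":[[0,0,0.15],[0,0,0.3],[0,0,0.45],[0,0,0.6],[0,0,0.75],[0,0,0.9],[0,0,1.05],[0,0,1.2],[0,0,1.35],[0,0,1.5],[0,0,1.571],[0,0,1.571]],"gripper":[0.3,0,-0.2,-0.2,-0.2,-0.2,-0.2,-0.2,-0.2,-0.2,-0.2,-0.2]}'
python3 packs.py w7 wrist 0.01; python3 packs.py t7 top 0.01; python3 - <<'E'
from h import *
b=np.load('b.npy'); print("fence face", [np.round(box2w(b,[[.0745-.05,y,0]])[0,:2],4).tolist() for y in(.085,0,-.085)])
go([.697,.029,.36],b[2])
a=cv2.imread("pics/t7.png")[95:240,190:430]; cv2.imwrite("pics/t7c.png",cv2.resize(a,None,fx=3,fy=3,interpolation=2))
E
```

```text
time: 33.65
position: [0.6034, -0.0527, 0.3582]
tool_rot: [0.008, 1.0, -0.0, 0.001]
ft_force: [1.5, -1.0, 0.3]
grip_width: 0.0602
grip_force: 0.0
time: 34.85
position: [0.6022, -0.1328, 0.3957]
tool_rot: [0.713, 0.701, 0.0, 0.0]
ft_force: [-0.5, -0.0, 0.1]
grip_width: 0.0347
grip_force: 0.0
px [318. 121.] pose [ 0.6008 -0.0515 -0.0152] rms 1.04
px [318.  70.] pose [ 0.6033  0.0348 -0.0499] rms 0.71
px [348. 170.] pose [ 0.5992 -0.0493 -0.033 ] rms 0.76
px [317. 168.] pose [ 0.5992  0.0359 -0.014 ] rms 0.95
px [286. 166.] pose [0.6034 0.1191 0.0379] rms 0.92
px [444. 130.] pose [ 0.7146 -0.3138  1.3626] rms 5.6
fence face [[0.6029, 0.1167], [0.6015, 0.0317], [0.6001, -0.0533]]
t 34.95 dp [163.2, 92.4, 35.7] rot [0.001, 0.0, 0.002]
```

View pics/w7.png

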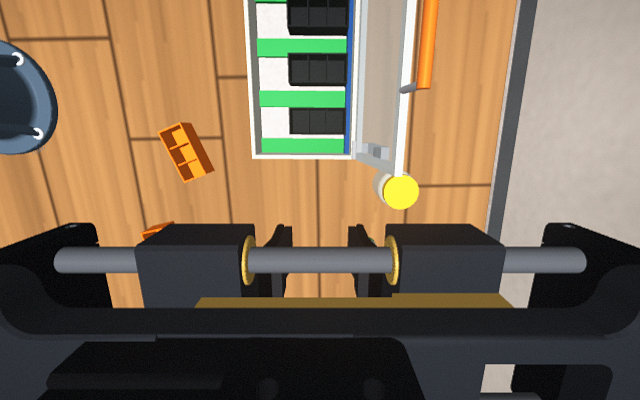

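All three packs sit upright in their own lanes against the blue fence (cols 289–345). Now back to the bar.

```bash
python3 -m jog '{"dp":[[163,92,20],[163,92,20],[163,92,20],[163,92,20],[163,92,30],[163,92,60],[163,92,90],[163,92,110],[163,92,117],[163,92,117]],"delta_rot":[[0,0,0],[0,0,0],[0,0,0],[0,0,0],[0,0,0],[0,0,0],[0,0,0],[0,0,0],[0,0,0],[0,0,0]],"gripper":[-0.2,-0.2,-0.2,-0.2,-0.2,-0.2,-0.2,-0.2,-0.2,-0.2]}'
python3 -m jog '{"dp":[[0,0,0],[0,0,0],[0,0,0],[0,0,0],[0,0,0],[0,0,0]],"delta_rot":[[0,0,0],[0,0,0],[0,0,0],[0,0,0],[0,0,0],[0,0,0]],"gripper":[-0.2,-0.7,-0.9,-0.9,-0.9,-0.9]}' 15
python3 -c "
from h import *
a0=1.7;B=np.array(barpt(a0,0))
for a in np.r_[1.68,1.65,1.61,1.57,1.52,1.46,np.arange(1.4,0.2,-.06)]:
  d=1000*(np.array(barpt(a,0))-B); print(round(a,2),np.round([d[0],-d[2]],0).tolist(),end=' ')"
```

```text
time: 35.95
position: [0.6959, 0.028, 0.2774]
tool_rot: [0.713, 0.701, -0.001, -0.001]
ft_force: [0.1, -0.0, 0.7]
grip_width: 0.0348
grip_force: 0.0
time: 36.55
position: [0.6969, 0.0287, 0.2791]
tool_rot: [0.713, 0.701, 0.0, 0.0]
ft_force: [0.4, -0.2, 2.2]
grip_width: 0.0112
grip_force: 15.0
1.68 [-4.0, -1.0] 1.65 [-11.0, -1.0] 1.61 [-20.0, -2.0] 1.57 [-29.0, -2.0] 1.52 [-40.0, -2.0] 1.46 [-53.0, -1.0] 1.4 [-66.0, 0.0] 1.34 [-79.0, 3.0] 1.28 [-92.0, 6.0] 1.22 [-105.0, 10.0] 1.16 [-117.0, 15.0] 1.1 [-130.0, 21.0] 1.04 [-141.0, 27.0] 0.98 [-153.0, 34.0] 0.92 [-164.0, 41.0] 0.86 [-174.0, 50.0] 0.8 [-184.0, 58.0] 0.74 [-193.0, 68.0] 0.68 [-202.0, 78.0] 0.62 [-211.0, 88.0] 0.56 [-218.0, 99.0] 0.5 [-225.0, 111.0] 0.44 [-231.0, 122.0] 0.38 [-237.0, 135.0] 0.32 [-241.0, 147.0] 0.26 [-245.0, 160.0]
```

```bash
python3 -m jog '{"dp":[[0,-4,-1],[0,-11,-1],[0,-20,-2],[0,-29,-2],[0,-40,-2],[0,-53,-1],[0,-66,0],[0,-79,3],[0,-92,6],[0,-105,10],[0,-117,15],[0,-130,21]],"delta_rot":[[0,0,0],[0,0,0],[0,0,0],[0,0,0],[0,0,0],[0,0,0],[0,0,0],[0,0,0],[0,0,0],[0,0,0],[0,0,0],[0,0,0]],"gripper":[-0.9,-0.9,-0.9,-0.9,-0.9,-0.9,-0.9,-0.9,-0.9,-0.9,-0.9,-0.9]}'
```

```text
time: 37.75
position: [0.5653, 0.0316, 0.2578]
tool_rot: [0.713, 0.701, 0.001, -0.0]
ft_force: [2.5, 2.7, 1.2]
grip_width: 0.0114
grip_force: 15.0
```

```bash
python3 -m jog '{"dp":[[0,-11,6],[0,-23,13],[0,-34,20],[0,-44,29],[0,-54,37],[0,-63,47],[0,-72,57],[0,-81,67],[0,-88,78],[0,-95,90],[0,-101,101],[0,-107,112]],"delta_rot":[[0,0,0],[0,0,0],[0,0,0],[0,0,0],[0,0,0],[0,0,0],[0,0,0],[0,0,0],[0,0,0],[0,0,0],[0,0,0],[0,0,0]],"gripper":[-0.9,-0.9,-0.9,-0.9,-0.9,-0.9,-0.9,-0.9,-0.9,-0.9,-0.9,-0.9]}'
```

```text
time: 38.95
position: [0.4597, 0.0338, 0.1456]
tool_rot: [0.714, 0.701, 0.002, 0.0]
ft_force: [7.1, 5.1, -0.4]
grip_width: 0.0112
grip_force: 15.0
```

```bash
python3 -m jog '{"dp":[[0,-4,10],[0,-7,20],[0,-9,30],[0,-11,38],[0,-12,46],[0,-13,53],[0,-14,59],[0,-15,64],[0,-15,68],[0,-15,71],[0,-15,73],[0,-15,75]],"delta_rot":[[0,0,0],[0,0,0],[0,0,0],[0,0,0],[0,0,0],[0,0,0],[0,0,0],[0,0,0],[0,0,0],[0,0,0],[0,0,0],[0,0,0]],"gripper":[-0.9,-0.9,-0.9,-0.9,-0.9,-0.9,-0.9,-0.9,-0.9,-0.9,-0.9,-0.9]}'
```

```text
time: 40.15
position: [0.4435, 0.0339, 0.0709]
tool_rot: [0.713, 0.701, 0.0, -0.001]
ft_force: [1.5, 3.8, 0.8]
grip_width: 0.011
grip_force: 15.0
```

```bash
python3 -m jog '{"dp":[[0,0,2],[0,0,3],[0,0,4],[0,0,5],[0,0,6],[0,0,7],[0,0,8],[0,0,9],[0,0,10],[0,0,11],[0,0,12],[0,0,13]],"delta_rot":[[0,0,0],[0,0,0],[0,0,0],[0,0,0],[0,0,0],[0,0,0],[0,0,0],[0,0,0],[0,0,0],[0,0,0],[0,0,0],[0,0,0]],"gripper":[-0.9,-0.9,-0.9,-0.9,-0.9,-0.9,-0.9,-0.9,-0.9,-0.9,-0.9,-0.9]}'
```

```text
time: 41.35
position: [0.4434, 0.0331, 0.06]
tool_rot: [0.713, 0.701, -0.0, 0.0]
ft_force: [-2.4, -0.1, 24.5]
grip_width: 0.0111
grip_force: 15.0
```

The cover is shut: 24 N of resistance at bar z ≈0.079. Releasing and moving to the valve.

```bash
python3 -m jog '{"dp":[[0,0,-1],[0,0,-1],[0,0,-1],[0,0,-1],[0,0,-30],[0,0,-70],[0,0,-120],[0,0,-170]],"delta_rot":[[0,0,0],[0,0,0],[0,0,0],[0,0,0],[0,0,0],[0,0,0],[0,0,0],[0,0,0]],"gripper":[-0.6,-0.2,-0.2,-0.2,-0.2,-0.2,-0.2,-0.2]}'
python3 -c "
from h import *
b=np.load('b.npy'); print(box2w(b,[[-.045,.235,.085]]))
go([.68,.27,.23],1.57)"
```

```text
time: 42.15
position: [0.4434, 0.0331, 0.2285]
tool_rot: [0.713, 0.701, -0.001, -0.001]
ft_force: [0.8, -0.4, -0.8]
grip_width: 0.0349
grip_force: 0.0
[[0.53598103 0.26786136 0.085     ]]
t 42.15 dp [240.9, 232.5, -2.1] rot [-0.002, -0.003, -1.587]
```

```bash
python3 -m jog '{"dp":[[241,232,0],[241,232,0],[241,232,0],[241,232,0],[241,232,0],[241,232,0],[241,232,0],[241,232,0],[241,232,0],[241,232,0],[241,232,0],[241,232,0]],"delta_rot":[[0,0,-1.587],[0,0,-1.587],[0,0,-1.587],[0,0,-1.587],[0,0,-1.587],[0,0,-1.587],[0,0,-1.587],[0,0,-1.587],[0,0,-1.587],[0,0,-1.587],[0,0,-1.587],[0,0,-1.587]],"gripper":[-0.2,-0.2,-0.2,-0.2,-0.2,-0.2,-0.2,-0.2,-0.2,-0.2,-0.2,-0.2]}'
cat > valve.py <<'E'
from h import *
import sys
o=robot.get_obs(); im=robot.camera("wrist")[:,:,::-1].copy(); c=cam("wrist",o); b=np.load("b.npy")
cv2.imwrite(f"pics/{sys.argv[1]}.png",im)
ax=box2w(b,[[-.045,.235,.09]])[0]
m=hsv(im,(0,150,50),(4,255,255))|hsv(im,(176,150,50),(180,255,255)); m[240:]=0
n,l,s,_=cv2.connectedComponentsWithStats(m); i=1+np.argmax(s[1:,4]); pts=np.argwhere(l==i)[:,::-1].astype(float)
P=ray(c,pts,.09)[:,:2]; d=np.linalg.norm(P-ax[:2],axis=1); k=(d>.03)&(d<.09); Q=P[k]
mu=Q.mean(0); e=np.linalg.svd(Q-mu)[2][0] if len(Q)<4000 else np.linalg.eigh(np.cov(Q.T))[1][:,-1]
e=e*np.sign(e@(mu-ax[:2])); n_=np.array([-e[1],e[0]]); print("axis",ax,"px",proj(c,ax),"dir ang rel box",np.arctan2(e[1],e[0])-b[2],"line offset from axis mm",1000*(mu-ax[:2])@n_,"max d",d.max(),len(Q),s[i])
E
python3 valve.py w8
```

```text
time: 43.35
position: [0.68, 0.2698, 0.2262]
tool_rot: [0.0, 1.0, -0.0, -0.001]
ft_force: [-1.1, -0.1, -0.1]
grip_width: 0.0354
grip_force: 0.0
axis [0.53598103 0.26786136 0.09      ] px [[316.76838119  47.2069765 ]] dir ang rel box 0.10082639279603856 line offset from axis mm -0.9015725555008709 max d 0.09623567870716047 686 [312  53  17  95 996]
```

View pics/w8.png

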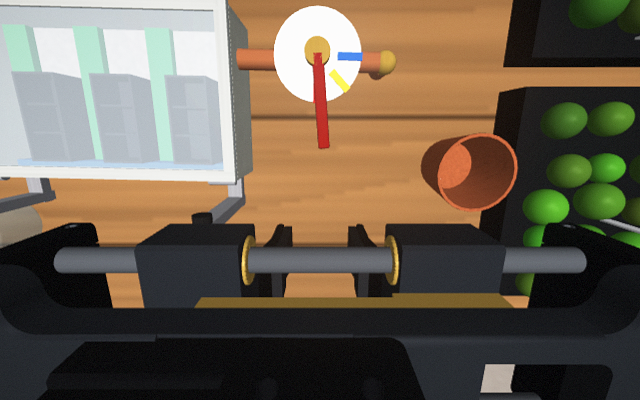

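The lever runs from (317,50) to (324,148) px, ≈0.09 rad, so still shut; the cover is closed over the packs. Next I'll pinch the lever.

```bash
python3 -c "
from h import *
go([.6058,.273,.067],1.654)"
```

```text
t 43.4 dp [73.9, 3.1, 159.6] rot [-0.001, -0.002, -0.086]
```

```bash
python3 -m jog '{"dp":[[40,2,20],[74,3,50],[74,3,90],[74,3,125],[74,3,150],[74,3,159],[74,3,159],[74,3,159],[74,3,159],[74,3,159],[74,3,159],[74,3,159]],"delta_rot":[[0,0,-0.086],[0,0,-0.086],[0,0,-0.086],[0,0,-0.086],[0,0,-0.086],[0,0,-0.086],[0,0,-0.086],[0,0,-0.086],[0,0,-0.086],[0,0,-0.086],[0,0,-0.086],[0,0,-0.086]],"gripper":[-0.2,-0.2,-0.2,-0.2,-0.2,-0.2,-0.2,-0.8,-0.9,-0.9,-0.9,-0.9]}' 8
python3 - <<'E'
from h import *
o=robot.get_obs(); b=np.load("b.npy"); ax=box2w(b,[[-.045,.235,.085]])[0]
r=o["position"]-ax; print(np.hypot(*r[:2]),np.arctan2(r[1],r[0])-b[2])
y=o["tool_rot"]
M=R.from_quat(y).as_matrix(); yaw=np.arctan2(M[1,1],M[0,1]); print(yaw)
v0=np.arctan2(r[1],r[0])-b[2]; rho=np.hypot(*r[:2])
for v in np.linspace(v0,.785,13)[1:]:
    t=ax+[rho*np.cos(v+b[2]),rho*np.sin(v+b[2]),0]; d=rel(o,[t[0],t[1],o["position"][2]]); print(np.round(d[:2],1).tolist(),round(-(v-v0),3),end="; ")
E
```

```text
time: 44.6
position: [0.6075, 0.2731, 0.0698]
tool_rot: [-0.043, 0.999, 0.0, 0.001]
ft_force: [0.4, 0.1, 3.9]
grip_width: 0.0119
grip_force: 8.0
0.07175439920765099 0.09007930624260478
1.6560318516269992
[0.1, 4.2] -0.058; [0.4, 8.3] -0.116; [0.9, 12.4] -0.174; [1.7, 16.5] -0.232; [2.7, 20.5] -0.29; [4.0, 24.5] -0.347; [5.5, 28.4] -0.405; [7.2, 32.2] -0.463; [9.1, 35.8] -0.521; [11.2, 39.4] -0.579; [13.6, 42.8] -0.637; [16.1, 46.1] -0.695;
```

```bash
python3 -m jog '{"dp":[[0.1,4.2,0],[0.4,8.3,0],[0.9,12.4,0],[1.7,16.5,0],[2.7,20.5,0],[4,24.5,0],[5.5,28.4,0],[7.2,32.2,0],[9.1,35.8,0],[11.2,39.4,0],[13.6,42.8,0],[16.1,46.1,0]],"delta_rot":[[0,0,-0.058],[0,0,-0.116],[0,0,-0.174],[0,0,-0.232],[0,0,-0.29],[0,0,-0.347],[0,0,-0.405],[0,0,-0.463],[0,0,-0.521],[0,0,-0.579],[0,0,-0.637],[0,0,-0.695]],"gripper":[-0.9,-0.9,-0.9,-0.9,-0.9,-0.9,-0.9,-0.9,-0.9,-0.9,-0.9,-0.9]}'
python3 -m jog '{"dp":[[0,0,0],[0,0,0],[0,0,0]],"delta_rot":[[0,0,0],[0,0,0],[0,0,0]],"gripper":[-0.9,-0.9,-0.9]}'
python3 - <<'E'
from h import *
o=robot.get_obs(); b=np.load("b.npy"); ax=box2w(b,[[-.045,.235,.085]])[0]
r=o["position"]-ax; print(np.hypot(*r[:2]),np.arctan2(r[1],r[0])-b[2])
M=R.from_quat(o["tool_rot"]).as_matrix(); print(np.arctan2(M[1,1],M[0,1])-np.pi/2-b[2])
E
```

```text
time: 45.8
position: [0.5871, 0.317, 0.0697]
tool_rot: [-0.382, 0.924, -0.001, 0.0]
ft_force: [-1.1, -3.6, 4.8]
grip_width: 0.0117
grip_force: 8.0
time: 46.1
position: [0.587, 0.3172, 0.0697]
tool_rot: [-0.38, 0.925, -0.0, 0.0]
ft_force: [-1.3, -2.6, 5.7]
grip_width: 0.0122
grip_force: 8.0
0.0709152209682551 0.785607950358363
0.7972460416764415
```

Position reads 0.786 rad. Releasing, backing off up, and checking.

```bash
python3 -m jog '{"dp":[[0,0,0],[0,0,0],[0,0,0],[0,0,-30],[0,0,-80],[0,0,-130],[-60,0,-160],[-100,0,-160],[-100,0,-160],[-100,0,-160]],"delta_rot":[[0,0,0],[0,0,0],[0,0,0],[0,0,0],[0,0,0],[0,0,0],[0,0,0],[0,0,0],[0,0,0],[0,0,0]],"gripper":[-0.6,-0.2,-0.2,-0.2,-0.2,-0.2,-0.2,-0.2,-0.2,-0.2]}'
python3 valve.py w9
python3 - <<'E'
from h import *
t=robot.camera("top")[:,:,::-1]; s=robot.camera("scene")[:,:,::-1]; w=cv2.imread("pics/w9.png")
a=cv2.resize(t[95:240,190:480],(580,290)); s=cv2.resize(s[165:315,165:475],(580,280)); cv2.imwrite("pics/fin.png",np.vstack([a,s]))
E
```

```text
time: 47.1
position: [0.6579, 0.3887, 0.2273]
tool_rot: [-0.381, 0.925, 0.0, -0.001]
ft_force: [0.4, -0.4, -0.4]
grip_width: 0.0349
grip_force: 0.0
axis [0.53598103 0.26786136 0.09      ] px [[319.64246242  14.57991334]] dir ang rel box 0.8087195859147083 line offset from axis mm -1.440881395754154 max d 0.09632697497223393 685 [ 313   20   12  101 1022]
```

View pics/w9.png

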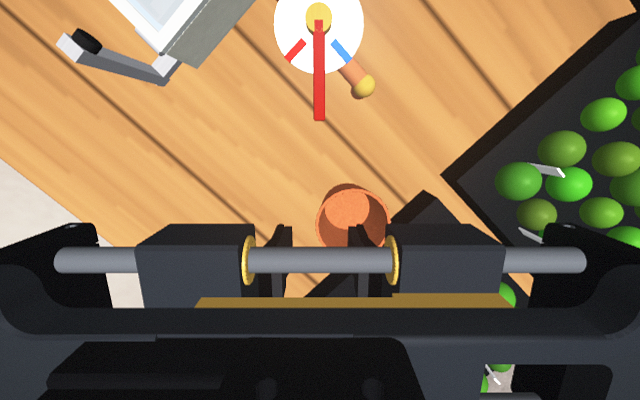

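View pics/fin.png

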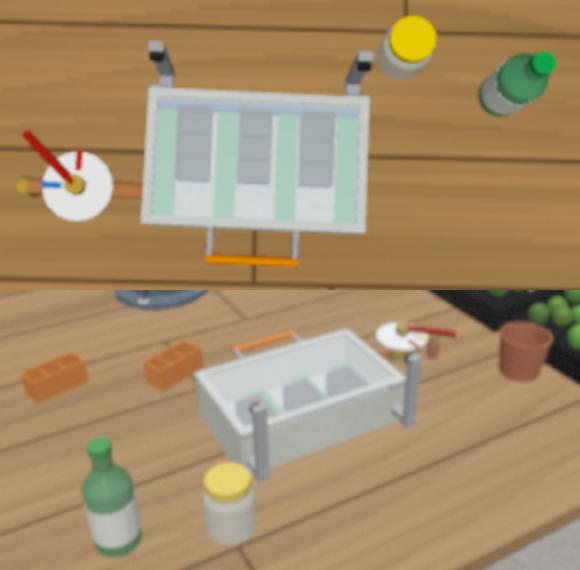

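The lever covers the yellow mark midway between red and blue, the cover is shut over three packs at the fence, and the bystanders haven't moved.

```bash
python3 -c "
from rig import robot
print(robot.hand_in())"
```

```text
the job is handed in; nothing more can be done
None
```

I loaded the box and handed the job in at about 47 s: all three packs are upright against the fence, each in its own lane, the cover is shut and the valve is at about 45°. The hand-in gave no verdict. The bottle, pot and jar were not touched.

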